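Tighten the recessed clamp nut in the dark mould and put the socket extension away

ROBOT

A 6-joint arm with a two-finger parallel gripper is mounted at the origin on the work surface. World frame = base frame: x ahead of the robot, y to its left, z up, the work surface at z = 0. Lengths are in m, angles in rad, forces in N, time in s.
With the tool pointing down it reaches from about 0.35 to 0.875 m from the base axis. Payload 4.2 kg.
Tool frame: the origin (TCP) lies at the very end of the fingers, on their centre line; the grasp point (between the pads) lies 19 mm behind it; z points along the fingers, y is the line along which they close (so a half turn about z gives the same grasp; the last joint's range is limited). The gripper opens to 85 mm and grips with 20 to 120 N. Pads are 22 mm wide; open, the fingers measure 114 mm over their backs; the gripper's body (76 mm by 85 mm) begins 54 mm behind the grasp point. The pads swing forward as they close: fully open they stand 13 mm farther back than shut.
Start: joints at [1.563, 0.385, 0.008, 0, -1.194, -0.259], TCP at [0.165, 0.603, 0.231] pointing down, gripper open.
Joint ranges: [-3.14, 3.14], [-1.21, 2.06], [-1.07, 1.41], [-3.16, 2.05], [-2.99, -0.16], [-3.1, 3.1]. Speed limits (rad/s): [2.79, 2.79, 3.14, 3.14, 3.14, 3.14].

INTERFACE

Orientations are given as a unit quaternion [w, x, y, z].
In Python, from station import r, viewer, workorder gives the robot as it stands. The module is installed in compiled form; this text tells all that it offers.
- The arm moves only by the tool servo_tool, never from a script. Its argument "moves" is a list of rows, each a list of 3 entries, a list of its own where there are three numbers: the opening, from 0 (shut) to 1 (fully open), then the shift along the world's x, y, z in m, then the turn about the world's z in rad. In form: [[gripper, [dx, dy, dz], twist], ...]. A call has 1 to 12 rows; each row shifts and turns the commanded pose from where the row before left it; what a row does not reach is not made up. A row lasts 1/8 s, in which the tool goes at most 62.5 mm and 10.7 degrees, less where a joint would pass 70% of its speed; a pose out of reach is approached as far as the arm can. A call with a gripper value outside its range is refused whole. The fingers move at their own pace and stop on an object; "force" is the grip in N (left out, the last holds). Time passes only in rows, so rows that do not move let the fingers close. It gives the time, the measured TCP pose, the force, the opening and the grip force at its end, in the units of the state.
- r.observe(): the state, without advancing time (a new reading comes with each control period).
- viewer.grab_frame(name): name is "scene" or "top" or "wrist"; returns a dict with "image" (384x512x3 uint8, red, green, blue), "K" (3x3 intrinsics, pixels), "pose" (4x4, takes a point from camera to world coordinates). Camera axes: x right, y down, z forward; pixel columns grow to the right and rows downward; lengths in m; the calibration is good to about 2 mm. A picture is of the moment at which its call begins. There is no depth.
- workorder.hand_in(): hands the job in; it is judged then, once.
The state is a dict: "clock": time; "joint_pos": joint angles; "joint_velocities": joint speeds; "effort": joint torques, N m; "ee_pos": TCP position; "tool_rot": TCP orientation; "force": force on the tool from outside, world axes, zero at the start; "moment": the same for the moment, N m; "opening": finger opening in m; "finger_force": force on a finger pad.
Only numpy, scipy, OpenCV 4.12 (cv2) and the standard library are available. Lean on these libraries where they do the work, as an engineer would, in place of code of your own. Each camera call takes 0.05 s, during which the arm holds its last target. There are 200 camera calls.

TASK

With the red-handled socket extension that stands in the bore of the dark wooden mould, turn the nut at the bottom of the bore clockwise (seen from above) until it comes up against its stop, where the handle lies along the white line painted on the mould. Then draw the extension out and stand it upright on the floor of the empty metal cup, without dropping it, and let go. Leave the blue-handled extension in the pale mould as it is.

Things in the scene. Friction and masses are not known exactly. Their poses are not given: they have to be found in the camera images.
- extension_red: Loose steel socket extension, red T-handle, 190 mm tall, 0.3-0.65 kg; starts standing on the nut. Origin: centre of its lower end, z up the shaft, x along the handle bar. Socket 38 mm diameter, 45 mm tall, square hole 20 mm deep; shaft 16 mm; bar 100 mm long (x), 22 wide (y), from 165 to 190 mm above the origin, centred. Turns the nut with about 5 degrees of play either way.
- nut_red (a joint): Turn of the 20 mm square nut down the dark mould's bore (45 mm wide, 80 deep; fixed block 110 x 130 x 90 mm high), rad, growing clockwise from above. Starts at 0; firm stop at 1.1 (tight: the bar then lies along the white line). Friction 0.1 N m, stays where left. The socket's lower end rests 16 mm above the bench; lift it 75 mm to clear the block.
- cup_floor (a point): Centre of the inner floor of the empty round cup of bright metal, fixed to the bench between the two moulds: inside diameter 64 mm, outside 70 mm, floor 6 mm above the bench, rim 70 mm above the bench; z up. The black cup full of files farther back is not it.
- blue_handle_end (a point): Point in the handle bar of the blue-handled extension, 45 mm out from its shaft, 12 mm below the handle's top (about 194 mm above the bench). That extension is like the red one, standing in a like mould of pale wood. To be left alone.

How it is judged:
By the outcome, as a careful person would: the job done as asked, in the order asked, and still so for the second after the job is handed in, with the robot touching nothing.
It also fails if it takes over 48 s, if anything falls off the work surface, if the arm or the gripper's body presses on something with over 40 N, if the wrist force passes 120 N, or if a joint passes its speed limit or range.

## Working session

There is one attempt and no reset: what is moved stays moved. The work goes in short steps, Python scripts to look and compute and a tool call to move; the robot and the scene stay as the last step left them, time stands still between calls to the robot, and variables do not carry over. Pictures are saved under pics/ and viewed, at most 10 in all, crops included, and the job is handed in when it is done.

Besides the shell and the picture viewer there is one more tool, called after "Request:" by a JSON object that holds its "op" and its "data", one argument or row to a line. servo_tool: Moves the arm, as the interface text tells. Its arguments: {"type":"object","properties":{"moves":{"type":"array"},"force":{"type":"number"}},"required":["moves"]}

```bash
mkdir -p pics
cat > h.py <<'E'
import numpy as np, cv2
from station import r, viewer, workorder
def grab(n,save=None):
    f=viewer.grab_frame(n); im=f["image"]
    if save: cv2.imwrite("pics/"+save,cv2.cvtColor(im,cv2.COLOR_RGB2BGR))
    return im,np.array(f["K"]),np.array(f["pose"])
def ray(K,P,u,v):
    d=P[:3,:3]@np.linalg.solve(K,[u,v,1.]); return P[:3,3],d/np.linalg.norm(d)
def onz(K,P,u,v,z):
    o,d=ray(K,P,u,v); return o+d*(z-o[2])/d[2]
def proj(K,P,X):
    c=P[:3,:3].T@(np.array(X)-P[:3,3]); q=K@c; return q[:2]/q[2]
def hsv(im): return cv2.cvtColor(im,cv2.COLOR_RGB2HSV)
E
python3 - <<'E'
from h import *
a,K,P=grab("scene");print(K,P)
b,K,P=grab("top");print(K,P)
for n,i in (("s",a),("t",b)):
    cv2.imwrite(f"pics/{n}1.png",cv2.resize(cv2.cvtColor(i,cv2.COLOR_RGB2BGR),(800,600),interpolation=cv2.INTER_CUBIC))
print(r.observe())
E
```

```text
[[433.77382585   0.         259.96569742]
 [  0.         433.77382585 189.93138911]
 [  0.           0.           1.        ]] [[ 0.18608833  0.77146287 -0.60845392  1.03125995]
 [ 0.98239988 -0.15628699  0.10229788 -0.08943227]
 [-0.01617441 -0.6167815  -0.78696822  0.81763401]
 [ 0.          0.          0.          1.        ]]
[[384.14951438   0.         250.75277474]
 [  0.         384.14951438 186.47457645]
 [  0.           0.           1.        ]] [[ 0.00312129 -0.9818617   0.18957285  0.40469636]
 [-0.99891592  0.00574361  0.04619508 -0.00581333]
 [-0.04644602 -0.18951152 -0.98077936  0.86134161]
 [ 0.          0.          0.          1.        ]]
{'clock': 0.1, 'joint_pos': array([ 1.56259236e+00,  3.85471925e-01,  6.76057203e-03, -4.16530377e-04,
       -1.19399246e+00, -2.58598731e-01]), 'joint_velocities': array([-0.00162544, -0.00091554,  0.00553589,  0.00071659, -0.00058682,
        0.00047123]), 'effort': array([-1.98051766e-04, -3.93319309e+01,  1.88929367e+01,  4.19796243e+00,
       -2.59095148e-03,  5.13536307e-06]), 'ee_pos': array([0.16463215, 0.60238963, 0.23033763]), 'tool_rot': array([ 9.70452409e-04,  9.91104539e-01, -1.33082102e-01, -7.29714459e-05]), 'force': array([-0.66907279,  1.01411984,  0.63275304]), 'moment': array([-0.02604972, -0.04705485, -0.01024253]), 'finger_force': 0.0, 'opening': 0.08540948508757061}
```

View pics/s1.png

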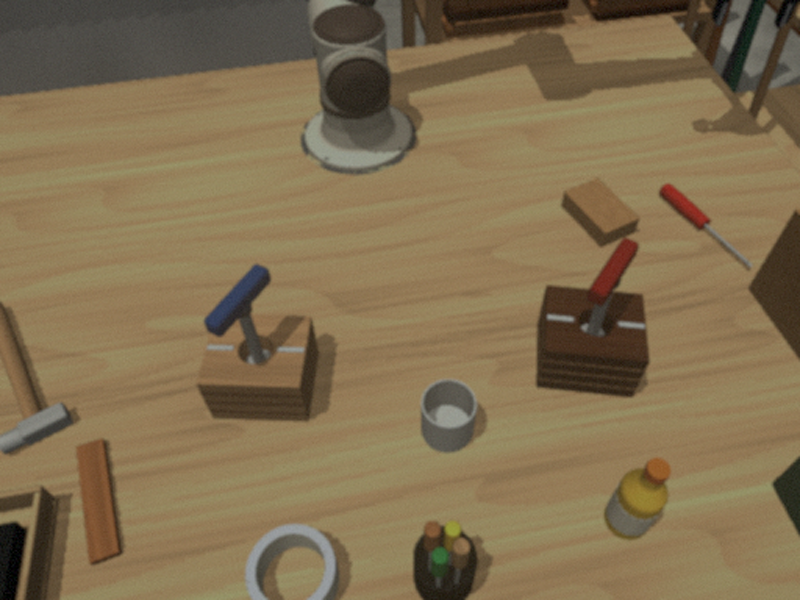

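View pics/t1.png

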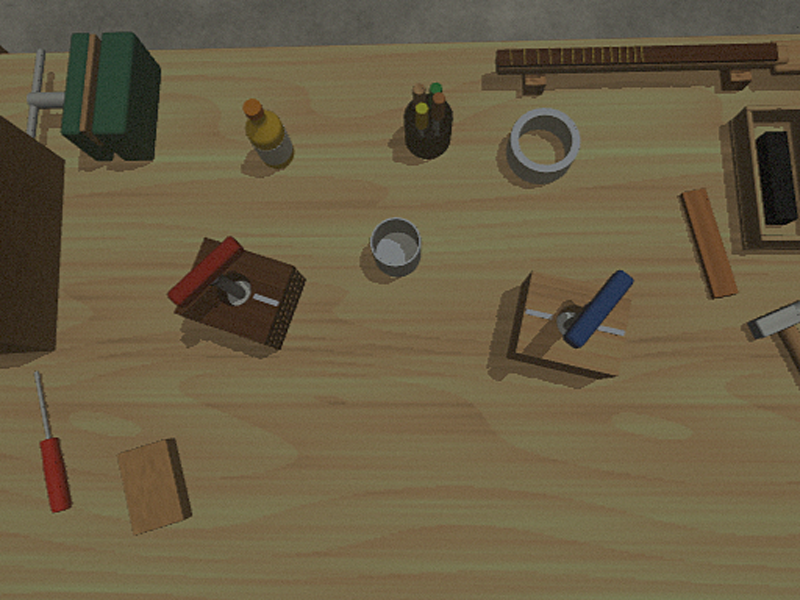

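The scene view shows the red handle at about (613,270), the bright cup at (448,415) and the blue handle at (240,300). In the top view they are at (205,271), (396,247) and (600,308), all in the 800x600 enlargement. Next I measure them.

Run:
```python
from h import *
s=1.5625
win={"scene":(580,230,645,310),"top":(160,230,250,310)}
blu={"scene":(200,260,275,340),"top":(560,265,640,352)}
cup={"scene":(415,375,482,455),"top":(362,210,428,285)}
wl={"scene":(540,285,650,345),"top":(170,230,310,350)}
def sub(m,w):
    z=np.zeros_like(m);x0,y0,x1,y1=[int(c/s) for c in w];z[y0:y1,x0:x1]=m[y0:y1,x0:x1];return z
for n in("top","scene"):
    im,K,P=grab(n);h=hsv(im).astype(int);H,S,V=h[...,0],h[...,1],h[...,2]
    red=sub((((H<6)|(H>172))&(S>150)&(V>60)).astype(np.uint8),win[n])
    bl=sub(((H>100)&(H<130)&(S>110)).astype(np.uint8),blu[n])
    for nm,m in(("red",red),("blue",bl)):
        c=max(cv2.findContours(m,0,2)[0],key=cv2.contourArea)
        (cx,cy),(w,hh),a=cv2.minAreaRect(c);b=cv2.boxPoints(((cx,cy),(w,hh),a))
        # ends = midpoints of short sides
        e=[(b[i]+b[(i+1)%4])/2 for i in range(4)];L=[np.linalg.norm(b[i]-b[(i+1)%4]) for i in range(4)]
        k=int(np.argmin(L[:2])); p,q=[onz(K,P,*e[j],0.195) for j in(k,k+2)]
        d=q-p;print(n,nm,(cx,cy),"mid",(p+q)/2,"len",np.hypot(*d[:2]),"ang",np.degrees(np.arctan2(d[1],d[0]))%180)
    w=sub(((S<70)&(V>135)).astype(np.uint8),wl[n])
    for c in cv2.findContours(w,0,2)[0]:
        if cv2.contourArea(c)>8:
            (cx,cy),sz,_=cv2.minAreaRect(c);print(" white",n,(cx*s,cy*s),sz,onz(K,P,cx,cy,.09))
    m=sub(((S<60)).astype(np.uint8),cup[n])
    c=max(cv2.findContours(m,0,2)[0],key=cv2.contourArea)
    x,y,ww,hh=cv2.boundingRect(c);print(" cup",n,np.array([x,y,ww,hh])*s)
    # rim top ellipse: extreme left/right rim
    p=c[:,0,:];print(onz(K,P,x,y+ww/2,.07),onz(K,P,x+ww,y+ww/2,.07), "top",onz(K,P,x+ww/2,y,.07))
```

```text
top red (129.80166625976562, 172.7517852783203) mid [0.56029211 0.2443232  0.195     ] len 0.0986784160853849 ang 134.83965532400114
top blue (383.7439270019531, 196.69512939453125) mid [ 0.51444229 -0.20525618  0.195     ] len 0.09837725247640394 ang 139.88536038517145
 cup top [370.3125 217.1875  51.5625  59.375 ]
[0.62525072 0.06109576 0.07      ] [ 0.62456071 -0.00934328  0.07      ] top [0.66162424 0.02586837 0.07      ]
scene red (393.23077392578125, 171.1538543701172) mid [0.55448632 0.24595383 0.195     ] len 0.09913660157948165 ang 134.33240282620326
scene blue (137.0, 205.0) mid [ 0.53984584 -0.23011656  0.195     ] len 0.0 ang 0.0
 white scene (559.3655109405518, 317.2732353210449) (14.135236740112305, 1.435610055923462) [0.54299002 0.19790612 0.09      ]
 cup scene [420.3125 379.6875  56.25    71.875 ]
[ 0.6288249  -0.00766929  0.07      ] [0.64240997 0.06072036 0.07      ] top [0.59617557 0.03560491 0.07      ]
```

Red bar: centre about (0.558, 0.245), angle 134.5°, length 99 mm against 100 mm given. The white line should be at about 71°, and the cup is at about (0.627, 0.026). I'll approach above the bar with a -0.525 rad turn, keeping clear of the tall box on the left.

Request:
{"op": "servo_tool", "data": {
  "moves": [
    [1,[0,0,0.05],0],
    [1,[0.02,-0.05,0],-0.075],
    [1,[0.02,-0.05,0],-0.075],
    [1,[0.02,-0.05,0],-0.075],
    [1,[0.02,-0.05,0],-0.075],
    [1,[0.02,-0.05,0],-0.075],
    [1,[0.02,-0.05,0],-0.075],
    [1,[0.02,-0.05,0],-0.075],
    [1,[0.05,0,0],0],
    [1,[0.05,0,0],0],
    [1,[0.05,0,0],0],
    [1,[0.05,0,0],0]
  ],
  "force": 60
}}

```text
clock: 1.7
ee_pos: [0.5064, 0.2525, 0.2811]
tool_rot: [0.0, 0.923, -0.386, -0.0]
force: [-0.5, 0.2, -0.2]
opening: 0.0854
finger_force: 0.0
```

Request:
{"op": "servo_tool", "data": {
  "moves": [
    [1,[0.02,0,0],0],
    [1,[0,0,0],0],
    [1,[0,0,0],0]
  ]
}}

```text
clock: 2.08
ee_pos: [0.5241, 0.2527, 0.2812]
tool_rot: [0.0, 0.923, -0.386, -0.0]
force: [-0.4, -0.0, -0.0]
opening: 0.0851
finger_force: 0.0
```

Run:
```python
from h import *
from scipy.spatial.transform import Rotation as R
o=r.observe();q=o['tool_rot'];M=R.from_quat(np.r_[q[1:],q[0]]).as_matrix()
print(o['clock'],o['ee_pos'],o['joint_pos'],o['force'],o['moment'],"yaw y",np.degrees(np.arctan2(M[1,1],M[0,1])))
a,K,P=grab("wrist");b,K2,P2=grab("top")
print(P)
B=lambda i:cv2.cvtColor(i,cv2.COLOR_RGB2BGR)
cv2.imwrite("pics/w2.png",B(a));cv2.imwrite("pics/wt2.png",np.hstack([cv2.resize(B(a),(512,384)),cv2.resize(B(b)[120:260,60:165],(288,384))]))
h=hsv(a).astype(int);m=(((h[...,0]<6)|(h[...,0]>172))&(h[...,1]>150)&(h[...,2]>60)).astype(np.uint8)
c=max(cv2.findContours(m,0,2)[0],key=cv2.contourArea);b=cv2.boxPoints(cv2.minAreaRect(c))
print(b);p=np.array([onz(K,P,*x,0.206) for x in b]);print(p,p.mean(0))
```

```text
2.075 [0.52408032 0.25273261 0.28116121] [ 7.27434404e-01  2.81017590e-01 -1.84641509e-02 -2.51291754e-04
 -1.27197543e+00  5.17944757e-02] [-0.38281793 -0.0026877  -0.03566484] [0.03760103 0.01790016 0.006478  ] yaw y -135.35771202365842
[[-7.11193021e-01 -6.68477149e-01 -2.17583978e-01  5.81257455e-01]
 [-7.02996513e-01  6.76545151e-01  2.19277360e-01  1.96058088e-01]
 [ 6.23480674e-04  3.08909306e-01 -9.51091295e-01  4.24591448e-01]
 [ 0.00000000e+00  0.00000000e+00  0.00000000e+00  1.00000000e+00]]
[[219.82205   97.077286]
 [248.93497   96.64278 ]
 [250.77484  219.91383 ]
 [221.66193  220.34834 ]]
[[0.60259745 0.21330637 0.206     ]
 [0.58774468 0.19820373 0.206     ]
 [0.51898381 0.26687846 0.206     ]
 [0.53596156 0.28420313 0.206     ]] [0.56132187 0.24064792 0.206     ]
```

View pics/wt2.png

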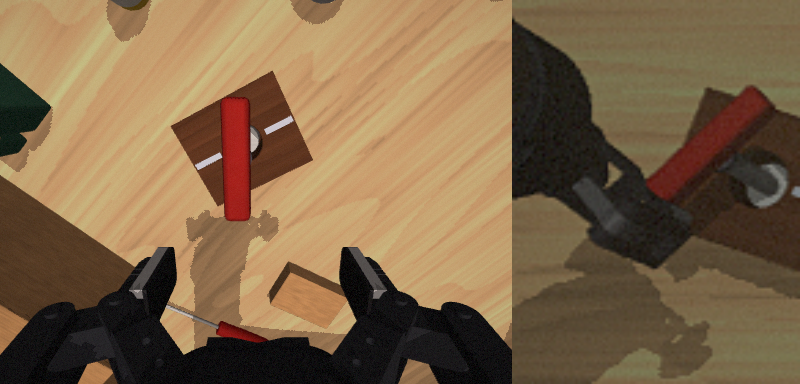

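The wrist image shows the red bar upright from (234,97) to (236,220), with white line pieces at (209,160) and (279,126). The midpoint of those two pieces gives the bore centre, so I check that before descending.

Run:
```python
from h import *
a,K,P=grab("wrist");h=hsv(a).astype(int)
m=((h[...,1]<60)&(h[...,2]>150)).astype(np.uint8);z=np.zeros_like(m);z[100:185,185:300]=m[100:185,185:300]
pts=[]
for c in cv2.findContours(z,0,2)[0]:
    if cv2.contourArea(c)>15:
        r_=cv2.minAreaRect(c);print(r_,onz(K,P,*r_[0],.09)); pts.append(c[:,0,:])
q=np.vstack(pts);i,j=q[q[:,0].argmin()],q[q[:,0].argmax()]
A,B=onz(K,P,*i,.09),onz(K,P,*j,.09);print(A,B,(A+B)/2,np.degrees(np.arctan2(*(A-B)[[1,0]])))
S,KS,PS=grab("scene")
p,q=[onz(KS,PS,u/1.5625,v/1.5625,.09) for u,v in((559,317.5),(631,325))];print("scene",(p+q)/2,q-p,np.degrees(np.arctan2(*(q-p)[[1,0]])))
# two-view triangulated bar centre: wrist + scene
```

```text
((208.80003356933594, 160.1000213623047), (6.260990142822266, 27.280027389526367), 63.43495178222656) [0.5753077  0.28481759 0.09      ]
((254.5, 141.5), (7.0, 19.0), 0.0) [0.55200832 0.23076071 0.09      ]
((278.91192626953125, 124.33184051513672), (6.411733150482178, 29.99172592163086), 62.35402297973633) [0.54581077 0.19710556 0.09      ]
[0.58305452 0.29914711 0.09      ] [0.53865769 0.18323783 0.09      ] [0.5608561  0.24119247 0.09      ] 69.04161844323735
scene [0.55838805 0.24146076 0.09      ] [3.02740305e-02 8.82960351e-02 1.11022302e-16] 71.07471444594968
```

Request:
{"op": "servo_tool", "data": {
  "moves": [
    [1,[0.036,-0.0115,0],0],
    [1,[0,0,0],0],
    [1,[0,0,-0.04],0],
    [1,[0,0,-0.04],0],
    [1,[0,0,-0.029],0],
    [1,[0,0,0],0],
    [0,[0,0,0],0],
    [0,[0,0,0],0],
    [0,[0,0,0],0],
    [0,[0,0,0],0],
    [0,[0,0,0],0],
    [0,[0,0,0],0]
  ],
  "force": 60
}}

```text
clock: 3.78
ee_pos: [0.561, 0.2413, 0.1734]
tool_rot: [-0.0, 0.923, -0.386, 0.0]
force: [-1.9, 0.2, 5.7]
opening: 0.021
finger_force: 61.7
```

```bash
cat >> h.py <<'E'
from scipy.spatial.transform import Rotation as R
def st():
    o=r.observe();q=o['tool_rot'];M=R.from_quat(np.r_[q[1:],q[0]]).as_matrix()
    print(round(o['clock'],2),o['ee_pos'].round(4),"J",o['joint_pos'].round(2),"F",o['force'].round(1),"M",o['moment'].round(2),"yaw",np.degrees(np.arctan2(M[1,1],M[0,1])).round(1),o['opening'].round(4),o['finger_force'])
E
python3 - <<'E'
from h import *
st()
E
```

```text
Traceback (most recent call last):
  File "h.py", line 17, in st
    print(round(o['clock'],2),o['ee_pos'].round(4),"J",o['joint_pos'].round(2),"F",o['force'].round(1),"M",o['moment'].round(2),"yaw",np.degrees(np.arctan2(M[1,1],M[0,1])).round(1),o['opening'].round(4),o['finger_force'])
                                                                                                                                                                                     ^^^^^^^^^^^^^^^^^^
AttributeError: 'float' object has no attribute 'round'
```

Request:
{"op": "servo_tool", "data": {
  "moves": [
    [0,[0,0,0],-0.1],
    [0,[0,0,0],-0.1],
    [0,[0,0,0],-0.1],
    [0,[0,0,0],-0.1],
    [0,[0,0,0],-0.1],
    [0,[0,0,0],-0.1],
    [0,[0,0,0],-0.1],
    [0,[0,0,0],-0.1],
    [0,[0,0,0],-0.1],
    [0,[0,0,0],0],
    [0,[0,0,0],0]
  ]
}}

```text
clock: 5.15
ee_pos: [0.5606, 0.2409, 0.1734]
tool_rot: [-0.0, -0.663, 0.749, -0.0]
force: [-2.2, -1.4, 7.0]
opening: 0.0207
finger_force: 61.9
```

```bash
sed -i "s/o\['opening'\].round(4)/round(o['opening'],4)/" h.py
python3 - <<'E'
from h import *
st()
E
```

```text
5.15 [0.5606 0.2409 0.1734] J [ 0.67  0.4  -0.11  0.   -1.05 -0.79] F [-2.2 -1.4  7. ] M [-0.53  0.89 -0.1 ] yaw 173.1 0.0207 61.92127346992493
```

Request:
{"op": "servo_tool", "data": {
  "moves": [
    [0,[0,0,0],-0.05],
    [0,[0,0,0],-0.05],
    [0,[0,0,0],-0.05],
    [0,[0,0,0],-0.03],
    [0,[0,0,0],0],
    [0,[0,0,0],0]
  ]
}}

```text
clock: 5.9
ee_pos: [0.5605, 0.2409, 0.1734]
tool_rot: [-0.0, -0.593, 0.805, -0.0]
force: [-3.0, -1.0, 7.1]
opening: 0.021
finger_force: 61.9
```

Run:
```python
from h import *
st()
```

```text
5.9 [0.5605 0.2409 0.1734] J [ 0.67  0.4  -0.11  0.   -1.05 -0.97] F [-3.  -1.   7.1] M [-0.53  0.99  0.01] yaw 162.8 0.021 61.886630058288574
```

Request:
{"op": "servo_tool", "data": {
  "moves": [
    [0,[0,0,0],-0.03],
    [0,[0,0,0],-0.02],
    [0,[0,0,0],0],
    [0,[0,0,0],0]
  ]
}}

```text
clock: 6.4
ee_pos: [0.5604, 0.2409, 0.1734]
tool_rot: [-0.0, -0.573, 0.82, -0.0]
force: [-2.2, -2.2, 6.4]
opening: 0.0212
finger_force: 61.9
```

Run:
```python
from h import *
st()
```

```text
6.4 [0.5604 0.2409 0.1734] J [ 0.67  0.4  -0.11  0.   -1.05 -1.02] F [-2.2 -2.2  6.4] M [-0.47  1.06 -0.  ] yaw 159.9 0.0212 61.88603013753891
```

Request:
{"op": "servo_tool", "data": {
  "moves": [
    [0,[0,0,0],-0.03],
    [0,[0,0,0],-0.03],
    [0,[0,0,0],0],
    [0,[0,0,0],0]
  ]
}}

```text
clock: 6.9
ee_pos: [0.5603, 0.2409, 0.1734]
tool_rot: [-0.001, -0.548, 0.836, -0.0]
force: [-3.0, -0.7, 6.0]
opening: 0.0215
finger_force: 61.9
```

Run:
```python
from h import *
st()
a,K,P=grab("wrist","w3.png")
```

```text
6.9 [0.5603 0.2409 0.1734] J [ 0.67  0.4  -0.11  0.   -1.05 -1.08] F [-3.  -0.7  6. ] M [-0.51  1.18  0.14] yaw 156.5 0.0215 61.91106230020523
```

View pics/w3.png

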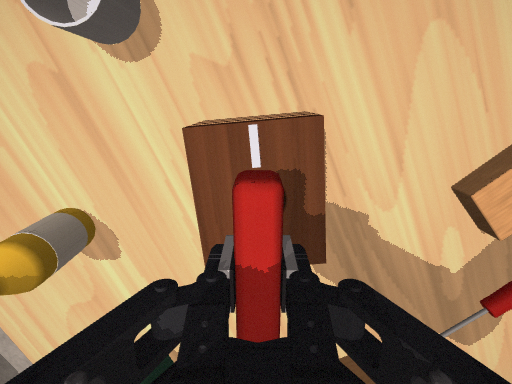

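The wrist image shows the bar (258,170 to 258,340) a few degrees past the white line (252,125 to 257,167). Moment and opening are both rising. I push a little more to confirm the stop by the moment.

Request:
{"op": "servo_tool", "data": {
  "moves": [
    [0,[0,0,0],-0.03],
    [0,[0,0,0],-0.03],
    [0,[0,0,0],0],
    [0,[0,0,0],0]
  ]
}}

```text
clock: 7.45
ee_pos: [0.5602, 0.2408, 0.1734]
tool_rot: [-0.001, -0.524, 0.852, -0.001]
force: [-3.4, -0.5, 6.4]
opening: 0.0213
finger_force: 64.5
```

Run:
```python
from h import *
st()
```

```text
7.45 [0.5602 0.2408 0.1734] J [ 0.67  0.4  -0.11  0.   -1.05 -1.14] F [-3.4 -0.5  6.4] M [-0.47  1.36  0.69] yaw 153.2 0.0213 64.47144895792007
```

Request:
{"op": "servo_tool", "data": {
  "moves": [
    [0,[0,0,0],-0.03],
    [0,[0,0,0],-0.03],
    [0,[0,0,0],0],
    [0,[0,0,0],0]
  ]
}}

```text
clock: 7.95
ee_pos: [0.56, 0.2409, 0.1734]
tool_rot: [-0.001, -0.5, 0.866, -0.001]
force: [-3.8, -1.4, 7.0]
opening: 0.0214
finger_force: 73.5
```

Run:
```python
from h import *
st()
a,K,P=grab("wrist","w4.png")
h=hsv(a).astype(int)
m=((h[...,1]<60)&(h[...,2]>150)).astype(np.uint8);z=np.zeros_like(m);z[110:172,235:275]=m[110:172,235:275]
c=max(cv2.findContours(z,0,2)[0],key=cv2.contourArea)
for f in(1,):
    v=cv2.fitLine(c,2,0,.01,.01).ravel();A=onz(K,P,v[2]-15*v[0],v[3]-15*v[1],.09);B=onz(K,P,v[2]+15*v[0],v[3]+15*v[1],.09);print("line",np.degrees(np.arctan2(*(A-B)[[1,0]]))%180)
m=(((h[...,0]<6)|(h[...,0]>172))&(h[...,1]>150)&(h[...,2]>60)).astype(np.uint8)
E=[]
for y in range(185,235,2):
    x=np.flatnonzero(m[y,200:320])+200;E.append([(x.min()+x.max())/2,y])
v=cv2.fitLine(np.float32(E),2,0,.01,.01).ravel();A=onz(K,P,v[2]-15*v[0],v[3]-15*v[1],.206);B=onz(K,P,v[2]+15*v[0],v[3]+15*v[1],.206);print("bar",np.degrees(np.arctan2(*(A-B)[[1,0]]))%180)
```

```text
7.95 [0.56   0.2409 0.1734] J [ 0.67  0.4  -0.11  0.   -1.05 -1.2 ] F [-3.8 -1.4  7. ] M [-0.54  1.46  1.4 ] yaw 149.9 0.0214 73.53831231594086
line 70.95571861105232
bar 61.47620474547176
```

The moment is 1.4 N m with the socket's play taken up, so the nut is at its stop (line at 71°, bar held past it by play and compliance). I ease back inside the play and lift.

Request:
{"op": "servo_tool", "data": {
  "moves": [
    [0,[0,0,0],0.05],
    [0,[0,0,0],0.05],
    [0,[0,0,0],0.04],
    [0,[0,0,0],0],
    [0,[0,0,0.005],0],
    [0,[0,0,0.01],0],
    [0,[0,0,0.01],0],
    [0,[0,0,0.015],0],
    [0,[0,0,0.02],0],
    [0,[0,0,0.025],0],
    [0,[0,0,0.025],0],
    [0,[0,0,0],0]
  ]
}}

```text
clock: 9.5
ee_pos: [0.5619, 0.2422, 0.286]
tool_rot: [0.004, -0.556, 0.831, 0.0]
force: [-1.0, -0.4, -6.2]
opening: 0.0214
finger_force: 60.5
```

Run:
```python
from h import *
st()
a,K,P=grab("scene");b,K2,P2=grab("wrist")
B=lambda i:cv2.cvtColor(i,cv2.COLOR_RGB2BGR)
cv2.imwrite("pics/s5.png",np.hstack([cv2.resize(B(a)[100:300,230:430],(384,384)),cv2.resize(B(b),(400,300))[:,:].copy() if 0 else cv2.resize(B(b),(416,384))]))
```

```text
9.5 [0.5619 0.2422 0.286 ] J [ 0.67  0.33  0.06  0.   -1.29 -1.06] F [-1.  -0.4 -6.2] M [ 0.03 -0.09 -0.03] yaw 157.6 0.0214 60.5439618229866
```

View pics/s5.png

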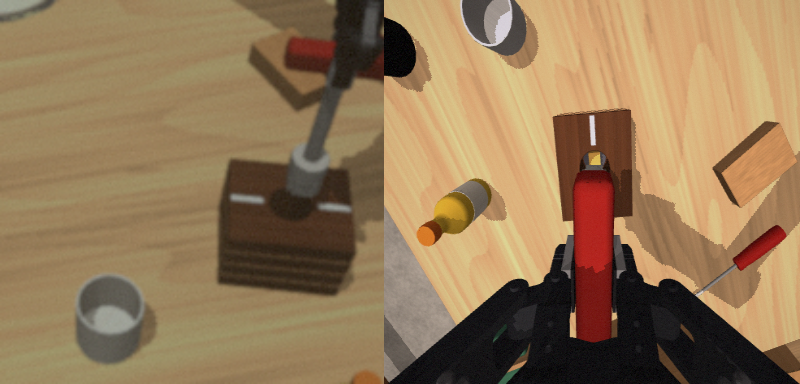

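Left half: the extension is held clear above the mould, upright, with its socket at (308,170). Right half: the yellow nut is square with the white line. The cup is at (110,315) on the left. Next I move over the cup.

Request:
{"op": "servo_tool", "data": {
  "moves": [
    [0,[0.01,-0.035,0],0],
    [0,[0.011,-0.036,0],0],
    [0,[0.011,-0.036,0],0],
    [0,[0.011,-0.036,0],0],
    [0,[0.011,-0.036,0],0],
    [0,[0.012,-0.037,0],0],
    [0,[0,0,0],0],
    [0,[0,0,0],0],
    [0,[0,0,0],0]
  ]
}}

```text
clock: 10.72
ee_pos: [0.6263, 0.0263, 0.2817]
tool_rot: [-0.0, -0.557, 0.831, 0.0]
force: [-0.5, 0.9, -5.8]
opening: 0.0213
finger_force: 60.5
```

Run:
```python
from h import *
st()
a,K,P=grab("scene");b,K2,P2=grab("top")
B=lambda i:cv2.cvtColor(i,cv2.COLOR_RGB2BGR)
ca=(200,340,130,300);cb=(200,320,90,210)
cv2.imwrite("pics/s6.png",np.hstack([cv2.resize(B(a)[130:330,200:350],(450,600),interpolation=2),cv2.resize(B(b)[80:230,200:287],(348,600),interpolation=2)]))
o=r.observe()['ee_pos']
for z in(.119+.045,.119): # predicted socket top/bottom centre px in crop
    X=[o[0],o[1],z]; print(z,(proj(K,P,X)-[200,130])*3,(proj(K2,P2,X)-[200,80])*4)
for z in(.07,.006):
    X=[.628,.026,z];print("cup",z,(proj(K,P,X)-[200,130])*3,(proj(K2,P2,X)-[200,80])*4)
```

```text
10.72 [0.6263 0.0263 0.2817] J [ 0.3   0.36  0.1  -0.   -1.31 -0.69] F [-0.5  0.9 -5.8] M [ 0.03 -0.01 -0.03] yaw 157.7 0.0213 60.47495037317276
0.16399999999999998 [262.40119393 302.46631191] [205.07526107 245.37143999]
0.119 [259.95709901 341.79529547] [209.11939351 272.68015612]
cup 0.07 [257.54383068 382.92696185] [213.64225428 296.39716094]
cup 0.006 [254.68227992 428.84417708] [218.06082892 326.71965423]
```

View pics/s6.png

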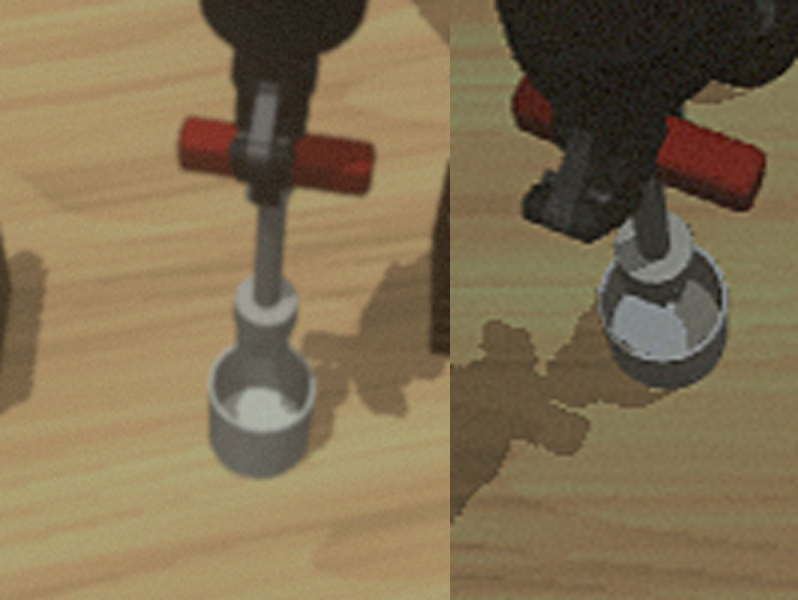

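The socket top is at (266,300) in the left view and (655,247) in the right, with the cup rim centred at (262,385) and (663,302). The predictions agree to 1-3 mm and the clearance is 13 mm, so I lower it.

Request:
{"op": "servo_tool", "data": {
  "moves": [
    [0,[0.0,0,-0.025],0],
    [0,[0,0,-0.025],0],
    [0,[0,0,-0.02],0],
    [0,[0,0,-0.02],0],
    [0,[0,0,-0.015],0],
    [0,[0,0,-0.007],0],
    [0,[0,0,0],0],
    [0,[0,0,0],0]
  ]
}}

```text
clock: 11.82
ee_pos: [0.6274, 0.0255, 0.1713]
tool_rot: [0.001, -0.556, 0.831, -0.0]
force: [0.5, -0.8, -4.7]
opening: 0.0215
finger_force: 60.4
```

Run:
```python
from h import *
st()
```

```text
11.82 [0.6274 0.0255 0.1713] J [ 0.3   0.43 -0.07  0.   -1.06 -0.69] F [ 0.5 -0.8 -4.7] M [-0.01  0.05 -0.03] yaw 157.6 0.0215 60.446396470069885
```

Request:
{"op": "servo_tool", "data": {
  "moves": [
    [0,[0,0,-0.003],0],
    [0,[0,0,-0.003],0],
    [0,[0,0,0],0],
    [0,[0,0,0],0]
  ]
}}

```text
clock: 12.32
ee_pos: [0.6268, 0.0254, 0.1644]
tool_rot: [0.0, -0.556, 0.831, -0.0]
force: [0.1, 0.4, -5.2]
opening: 0.0215
finger_force: 60.5
```

Request:
{"op": "servo_tool", "data": {
  "moves": [
    [0,[0,0,-0.0015],0],
    [0,[0,0,0],0],
    [0,[0,0,0],0]
  ]
}}

```text
clock: 12.7
ee_pos: [0.6271, 0.0254, 0.1636]
tool_rot: [0.001, -0.556, 0.831, -0.0]
force: [-0.6, 1.3, -1.4]
opening: 0.0208
finger_force: 61.0
```

Contact with the cup floor is beginning: the carried weight has dropped from 5.2 to 1.4 N.

Request:
{"op": "servo_tool", "data": {
  "moves": [
    [0,[0,0,-0.001],0],
    [0,[0,0,0],0],
    [0,[0,0,0],0]
  ]
}}

```text
clock: 13.08
ee_pos: [0.6273, 0.0254, 0.1635]
tool_rot: [0.001, -0.557, 0.831, -0.001]
force: [-2.4, 0.1, 5.0]
opening: 0.0216
finger_force: 61.9
```

Request:
{"op": "servo_tool", "data": {
  "moves": [
    [0.3,[0,0,0],0],
    [0.4,[0,0,0],0],
    [0.6,[0,0,0],0],
    [0.8,[0,0,0],0],
    [1,[0,0,0],0],
    [1,[0,0,0],0],
    [1,[0,0,0],0],
    [1,[0,0,0],0]
  ]
}}

```text
clock: 14.08
ee_pos: [0.6267, 0.0254, 0.1618]
tool_rot: [-0.0, -0.556, 0.831, -0.0]
force: [-0.2, 0.0, 0.5]
opening: 0.0848
finger_force: 0.0
```

Request:
{"op": "servo_tool", "data": {
  "moves": [
    [1,[0,0,0.01],0],
    [1,[0,0,0.02],0],
    [1,[0,0,0.03],0],
    [1,[0,0,0.04],0],
    [1,[0,0,0.05],0],
    [1,[-0.04,0,0],0],
    [1,[-0.05,0,0],0],
    [1,[-0.05,0,0],0],
    [1,[0,0,0],0],
    [1,[0,0,0],0]
  ]
}}

```text
clock: 15.32
ee_pos: [0.4873, 0.0255, 0.313]
tool_rot: [0.001, -0.556, 0.831, -0.0]
force: [-0.2, -0.0, 0.5]
opening: 0.0857
finger_force: 0.0
```

Run:
```python
from h import *
st()
a,K,P=grab("scene");b,K2,P2=grab("top")
B=lambda i:cv2.cvtColor(i,cv2.COLOR_RGB2BGR)
cv2.imwrite("pics/s7.png",np.hstack([cv2.resize(B(a)[130:330,100:430],(495,300),interpolation=2),cv2.resize(B(b)[80:230,200:347],(294,300),interpolation=2)]))
```

```text
15.32 [0.4873 0.0255 0.313 ] J [ 0.39  0.1  -0.17  0.   -1.3  -0.78] F [-0.2 -0.   0.5] M [ 0.01 -0.07 -0.01] yaw 157.6 0.0857 0.0
```

View pics/s7.png

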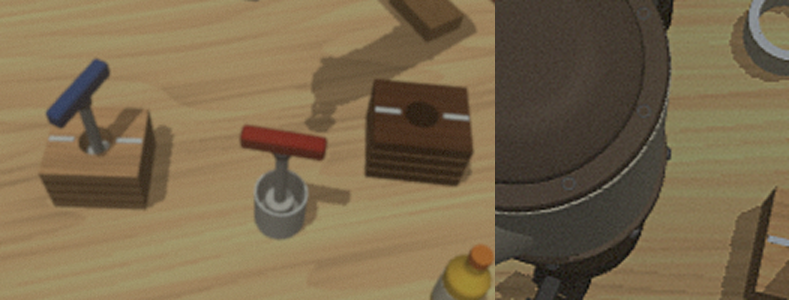

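The red extension stands upright in the cup at (282,200), the mould at (418,130) is empty, and the blue extension at (95,110) is untouched. I hand in.

```bash
python3 -c "
from station import workorder
print(workorder.hand_in())"
```

```text
the job is handed in; nothing more can be done
None
```

The nut is turned clockwise to its stop, the red extension stands upright and released in the metal cup, and the blue one was left alone; the job is handed in at about 15 s of the 48 s allowed.

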